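# Line up the steel pots by size at the dental practice bench

### The job

Line up the four lidded steel pots by size on the four round mats of the white strip, one pot in the middle of each mat: the smallest goes next to the black bench vice, and the sizes grow mat by mat towards the other end. Keep the pots upright and set each one down gently rather than dropping it, and leave them all standing free.

Things in the scene. Friction and masses are not known exactly. Their poses are not given: they have to be found in the camera images.
- pot_s_mid (a point): The smallest of the four round lidded steel pots: an upright plain cylinder 30 mm in diameter and 40 mm high (flat bottom to top of lid, lid as wide as the pot and fixed), with a small knob (12 mm wide, 8 mm high) on the lid; about 60 g, standing loose on the table. This point is its centre, 20 mm above its underside; z is up along its axis.
- pot_m_mid (a point): The second smallest of the four round lidded steel pots: an upright plain cylinder 40 mm in diameter and 48 mm high (flat bottom to top of lid, lid as wide as the pot and fixed), with a small knob (12 mm wide, 8 mm high) on the lid; about 90 g, standing loose on the table. This point is its centre, 24 mm above its underside; z is up along its axis.
- pot_l_mid (a point): The second largest of the four round lidded steel pots: an upright plain cylinder 50 mm in diameter and 56 mm high (flat bottom to top of lid, lid as wide as the pot and fixed), with a small knob (12 mm wide, 8 mm high) on the lid; about 130 g, standing loose on the table. This point is its centre, 28 mm above its underside; z is up along its axis.
- pot_xl_mid (a point): The largest of the four round lidded steel pots: an upright plain cylinder 60 mm in diameter and 64 mm high (flat bottom to top of lid, lid as wide as the pot and fixed), with a small knob (12 mm wide, 8 mm high) on the lid; about 180 g, standing loose on the table. This point is its centre, 32 mm above its underside; z is up along its axis.
- mat_a: One of four identical fixed round black rubber mats (70 mm in diameter, 3 mm thick, a thin grey circle near the edge) in a row about 90 mm apart along the white strip; the names a-d are shuffled along the row, so find it by its position. Origin: centre of its underside, 6 mm above the table; its upper face is 9 mm above the table.
- mat_b: One of four identical fixed round black rubber mats (70 mm in diameter, 3 mm thick, a thin grey circle near the edge) in a row about 90 mm apart along the white strip; the names a-d are shuffled along the row, so find it by its position. Origin: centre of its underside, 6 mm above the table; its upper face is 9 mm above the table.
- mat_c: One of four identical fixed round black rubber mats (70 mm in diameter, 3 mm thick, a thin grey circle near the edge) in a row about 90 mm apart along the white strip; the names a-d are shuffled along the row, so find it by its position. Origin: centre of its underside, 6 mm above the table; its upper face is 9 mm above the table.
- mat_d: One of four identical fixed round black rubber mats (70 mm in diameter, 3 mm thick, a thin grey circle near the edge) in a row about 90 mm apart along the white strip; the names a-d are shuffled along the row, so find it by its position. Origin: centre of its underside, 6 mm above the table; its upper face is 9 mm above the table.
- strip: The fixed white plastic strip that carries the four mats, 85 x 370 x 6 mm, flat on the table. Origin: centre of its underside; its y axis runs along its length, the row of mats lies along it at about -135, -45, 45 and 135 mm (each up to 5 mm off in x and y).
- vice: Fixed small black bench vice on a round foot, steel jaws at the top, about 76 x 62 mm in plan (plus a spindle 35 mm out, away from the robot) and 80 mm high; it stands beyond one end of the strip (either end), about 140 mm past the last mat's centre. A white plastic handpiece rest with four prongs (75 x 70 x 54 mm) stands beyond the other end. Origin: centre of its foot's underside.
Mind the look-alikes: they are no part of the job. What is shaped like the part that bears pot_m_mid but pink is not meant. What is shaped like the part that bears pot_l_mid but green is not meant.

How it is judged:
At the end, for the whole second after the job is handed in: Each pot stands upright (within 0.1 rad) and at rest on a mat, its axis within 14 mm of the mat's centre and its underside within 4 mm of the mat's face; counted from the vice's end of the strip the order is smallest, second smallest, second largest, largest ((horizontal distance between pot_s_mid and mat_a below 0.014 m or horizontal distance between pot_s_mid and mat_b below 0.014 m or horizontal distance between pot_s_mid and mat_c below 0.014 m or horizontal distance between pot_s_mid and mat_d below 0.014 m) and height (world z) of pot_s_mid between 0.025 and 0.033 m and angle between each of pot_s_mid, pot_m_mid, pot_l_mid, pot_xl_mid's own z axis and vertical below 0.1 rad and linear speed of each of pot_s, pot_m, pot_l, pot_xl below 0.02 m/s and (horizontal distance between pot_m_mid and mat_a below 0.014 m or horizontal distance between pot_m_mid and mat_b below 0.014 m or horizontal distance between pot_m_mid and mat_c below 0.014 m or horizontal distance between pot_m_mid and mat_d below 0.014 m) and height (world z) of pot_m_mid between 0.029 and 0.037 m and (horizontal distance between pot_l_mid and mat_a below 0.014 m or horizontal distance between pot_l_mid and mat_b below 0.014 m or horizontal distance between pot_l_mid and mat_c below 0.014 m or horizontal distance between pot_l_mid and mat_d below 0.014 m) and height (world z) of pot_l_mid between 0.033 and 0.041 m and (horizontal distance between pot_xl_mid and mat_a below 0.014 m or horizontal distance between pot_xl_mid and mat_b below 0.014 m or horizontal distance between pot_xl_mid and mat_c below 0.014 m or horizontal distance between pot_xl_mid and mat_d below 0.014 m) and height (world z) of pot_xl_mid between 0.037 and 0.045 m and ((y of vice in the frame of strip above 0 m and y of pot_s_mid in the frame of strip between 0.11 and 0.16 m and y of pot_m_mid in the frame of strip between 0.02 and 0.07 m and y of pot_l_mid in the frame of strip between -0.07 and -0.02 m and y of pot_xl_mid in the frame of strip between -0.16 and -0.11 m) or (y of vice in the frame of strip below 0 m and y of pot_s_mid in the frame of strip between -0.16 and -0.11 m and y of pot_m_mid in the frame of strip between -0.07 and -0.02 m and y of pot_l_mid in the frame of strip between 0.02 and 0.07 m and y of pot_xl_mid in the frame of strip between 0.11 and 0.16 m))); the robot touches nothing.
It fails at once if a pot is tipped over (more than about 35 degrees) (angle between any of pot_s_mid, pot_m_mid, pot_l_mid, pot_xl_mid's own z axis and vertical above 0.6 rad).
It fails at once if a pot is dropped: out of the fingers while more than 20 mm above its place on a mat ((height (world z) of pot_s_mid above 0.049 m and contact force between pot_s and the fingers below 0.02 N) or (height (world z) of pot_m_mid above 0.053 m and contact force between pot_m and the fingers below 0.02 N) or (height (world z) of pot_l_mid above 0.057 m and contact force between pot_l and the fingers below 0.02 N) or (height (world z) of pot_xl_mid above 0.061 m and contact force between pot_xl and the fingers below 0.02 N)).
It also fails if it takes over 109 s, if anything falls off the work surface, if the arm or the gripper's body presses on something with over 40 N, if the wrist force passes 120 N, or if a joint passes its speed limit or range.

### The arm

A 7-joint arm with a two-finger parallel gripper is mounted at the origin on the work surface. World frame = base frame: x ahead of the robot, y to its left, z up, the work surface at z = 0. Lengths are in m, angles in rad, forces in N, time in s.
With the tool pointing down it reaches from about 0.35 to 0.9 m from the base axis. Payload 8.1 kg.
Tool frame: the origin (TCP) lies on the centre line of the jaws, within the pads' length; the fingertips stand 22 mm ahead of it and the grasp point (between the pads) lies 3 mm ahead of it (arm.finger_overhang is the distance from the TCP to the fingertips, in m); z points along the fingers, y is the direction in which the jaws open and shut (so a half turn about z gives the same grasp; the last joint's range is limited). The gripper opens to 92 mm and grips with 3 to 60 N. Pads are 19 mm wide; open, the fingers measure 130 mm over their backs; the gripper's body (75 mm by 190 mm) begins 47 mm behind the grasp point.
Start: joints at [-1.388, 0.434, 0.025, 1.573, -0.012, 1.134, -0.075], TCP at [0.176, 0.6, 0.249] pointing down, gripper open.
Joint ranges: [-2.62, 2.62], [-0.44, 2.09], [-1.27, 1.32], [0.08, 2.57], [-1.32, 4.46], [0.12, 2], [-2.74, 2.74]. Speed limits (rad/s): [2.22, 2.22, 3.01, 3.01, 3.14, 3.14, 3.14].

### API

Orientations are given as a rotation vector (axis times angle).
In Python, from cell import arm gives the robot as it stands. The module is installed in compiled form; this text tells all that it offers.
- The arm moves only by the tool step_arm, never from a script. Its argument "plan" is a list of rows, each an object of numbers: "wx", "wy", "wz": the turn, a rotation vector about the tool's x, y, z in units of 6 degrees (1.0 is 6 degrees); "tx", "ty", "tz": the shift along the tool's x, y, z in cm; "hand": the opening, from 0 (shut) to 1 (fully open). A call has exactly 10 rows; each row shifts and turns the commanded pose from where the row before left it, along the tool's axes as they then stand; what a row does not reach is not made up. A row lasts 1/12 s, in which the tool goes at most 41.7 mm and 7.16 degrees, less where a joint would pass 70% of its speed; a pose out of reach is approached as far as the arm can. A call is refused whole if a number of a shift passes 4.17 or a number of a turn 1, either way. A call with a gripper value outside its range is refused whole. The fingers move at their own pace and stop on an object; "force" is the grip in N (left out, the last holds). Time passes only in rows, so rows that do not move let the fingers close, or fill a call up. It gives the time, the measured TCP pose, the force and the opening at its end, in the units of the state.
- arm.observe(): the state, without advancing time (a new reading comes with each control period).
- arm.get_image(name): name is "scene" or "top"; returns (picture, depth): 384x512x3 uint8, red, green, blue; 384x512 float32, m along the optical axis (not along the pixel's ray), 0 where there is no reading.
- arm.calibration(name): a dict with "mtx" (3x3 intrinsics, pixels), "R" (3x3) and "t" (3): a world point X has camera coordinates R X + t. Camera axes: x right, y down, z forward; pixel columns grow to the right and rows downward; lengths in m; the calibration is good to about 2 mm. A picture is of the moment at which its call begins. calibration takes no time and is no camera call.
- arm.sign_off(): hands the job in, once; it reports no verdict.
The state is a dict: "clock": time; "joints": joint angles; "dq": joint speeds; "joint_efforts": joint torques, N m; "position": TCP position; "ee_rot": TCP orientation; "force": force on the tool from outside, world axes, zero at the start; "ft_torque": the same for the moment, N m; "width": opening from 0.0 (shut) to 1.0 (fully open).
Only numpy, scipy, OpenCV 4.12 (cv2) and the standard library are available. Lean on these libraries where they do the work, as an engineer would, in place of code of your own. Each camera call takes 0.05 s, during which the arm holds its last target.

## Working session

There is one attempt and no reset: what is moved stays moved. The work goes in short steps, Python scripts to look and compute and a tool call to move; the robot and the scene stay as the last step left them, time stands still between calls to the robot, and variables do not carry over. Pictures are saved under pics/ and viewed, and the job is handed in when it is done.

Besides the shell and the picture viewer there is one more tool, called after ">>>" as name(argument=value, ...), one argument or row to a line, values as JSON. step_arm: Moves the arm, as the interface text tells. Its arguments: {"type":"object","properties":{"plan":{"type":"array"},"force":{"type":"number"}},"required":["plan"]}

```bash
mkdir -p pics
python3 - <<'E'
from cell import arm
import cv2,numpy as np
print(arm.observe())
for n in("scene","top"):
    p,d=arm.get_image(n); c=arm.calibration(n); np.savez(f"{n}0.npz",p=p,d=d,**c)
    cv2.imwrite(f"pics/{n}0.png",cv2.resize(p[:,:,::-1],None,fx=1.5,fy=1.5)); print(c)
E
```

```text
{'clock': 0.0, 'joints': array([-1.38759052,  0.43522345,  0.02496873,  1.57411421, -0.01159797,
        1.13398994, -0.07509588]), 'dq': array([ 0.00092405, -0.00045434,  0.00041867, -0.00050973, -0.00020722,
       -0.00073455,  0.00043373]), 'joint_efforts': array([-5.47272248e-04, -6.67822838e+01,  9.84715708e-01, -3.14466798e+01,
       -6.07392867e-02,  4.25466523e-02,  1.62010824e-04]), 'position': array([0.17612105, 0.59916684, 0.24793799]), 'ee_rot': array([-4.47499432e-01, -3.10947305e+00,  2.49411826e-03]), 'force': array([0.69893417, 0.14206834, 0.85844607]), 'ft_torque': array([0.01029185, 0.01063325, 0.04080006]), 'width': 1.0011178238552327}
{'mtx': array([[493.29468269,   0.        , 254.57796311],
       [  0.        , 493.29468269, 195.11986465],
       [  0.        ,   0.        ,   1.        ]]), 'R': array([[-0.15038591,  0.98846528, -0.01790172],
       [ 0.54215922,  0.06731554, -0.83757507],
       [-0.82670881, -0.13566507, -0.54602887]]), 't': array([ 0.07168743, -0.24652584,  1.52443942])}
{'mtx': array([[400.77163103,   0.        , 252.88354522],
       [  0.        , 400.77163103, 187.9221835 ],
       [  0.        ,   0.        ,   1.        ]]), 'R': array([[-0.01068488, -0.99993078, -0.00492724],
       [-0.98602663,  0.01135527, -0.16620033],
       [ 0.16624477,  0.00308256, -0.9860797 ]]), 't': array([0.00170973, 0.59113879, 0.81420007])}
```

View pics/scene0.png

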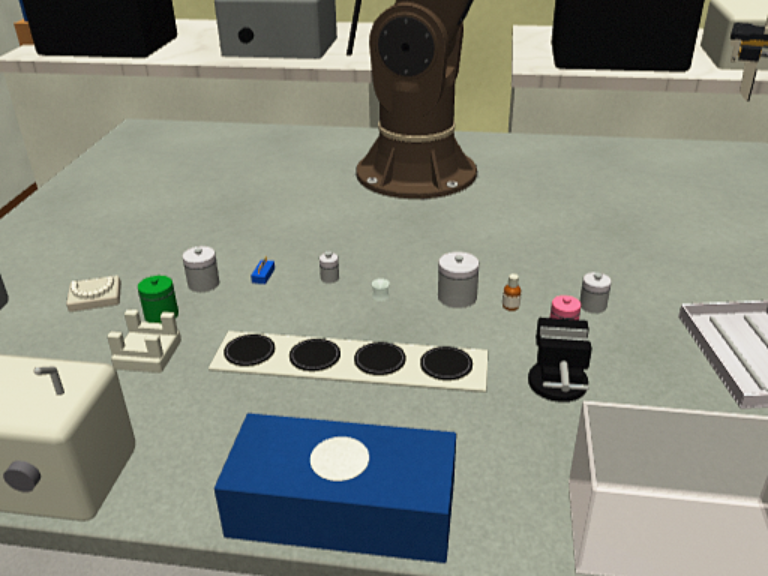

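View pics/top0.png

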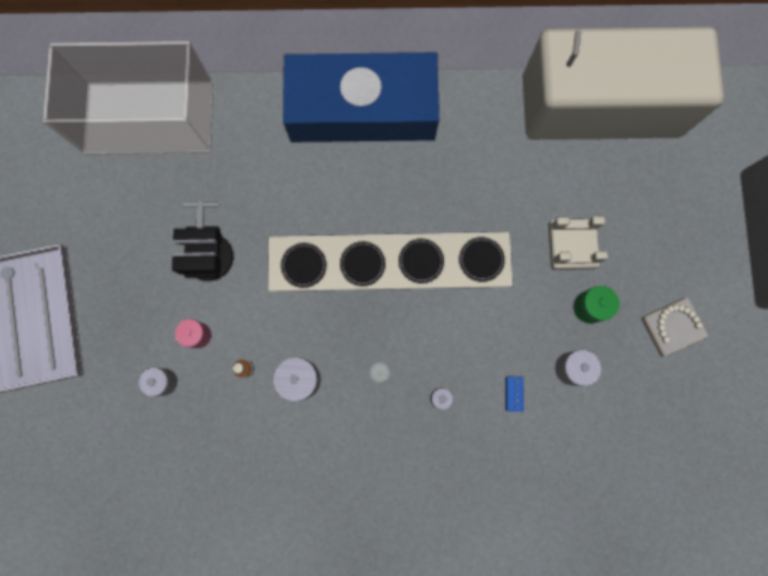

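The top view shows the vice at the left, which is +y. Candidate pots in `top0.png` pixels:
- **Small:** (442,399).
- **Medium:** (153,382). The pink look-alike is at (190,333).
- **Large:** (583,368). The green look-alike is at (601,304).
- **Extra large:** (295,380).
- **Other small round things:** the bottle at (242,368) and the glass at (380,372).

The mats are at x = 303, 362, 421 and 482. I'm taking the grey steel ones, and will measure them and check in a crop.

```bash
cat > h.py <<'E'
import numpy as np,cv2
from scipy.optimize import least_squares
def cloud(f):
    K,R,t,d=f["mtx"],f["R"],f["t"],f["d"]
    v,u=np.mgrid[:d.shape[0],:d.shape[1]]
    c=np.stack([(u-K[0,2])/K[0,0]*d,(v-K[1,2])/K[1,1]*d,d],-1)
    return (c-t)@R
def ray(f,u,v,z):
    K,R,t=f["mtx"],f["R"],f["t"]
    r=R.T@np.array([(u-K[0,2])/K[0,0],(v-K[1,2])/K[1,1],1]);o=-R.T@t
    return o+r*(z-o[2])/r[2]
E
python3 - <<'E'
from h import *
f=np.load("top0.npz");P=cloud(f);p=f["p"]
for n,u,v,h in[("S",442,399,.04),("M",153,382,.048),("L",583,368,.056),("XL",295,380,.064),("pink",190,333,.048),("green",601,304,.056)]:
    u/=1.5;v/=1.5
    w=P[int(v)-24:int(v)+25,max(int(u)-24,0):int(u)+25].reshape(-1,3)
    q=ray(f,u,v,h+.008)
    m=(abs(w[:,2]-h)<.006)&(np.hypot(*(w[:,:2]-q[:2]).T)<.045)
    s=w[m]
    (cx,cy),r=cv2.minEnclosingCircle((s[:,:2]*1000).astype(np.float32))
    print(n,q.round(4),s.mean(0).round(4),(cx,cy,r),m.sum(),w[:,2].max(),np.median(P[:,:,2]))
g=cv2.cvtColor(p,cv2.COLOR_RGB2GRAY)
lab=cv2.connectedComponentsWithStats((g<70).astype(np.uint8)*255)
for s,c in zip(lab[2],lab[3]):
    if 300<s[4]<3000: print(s,c,ray(f,*c,.009).round(4))
# strip
big=cv2.resize(p[220:290,70:430,::-1],None,fx=2.2,fy=2.2,interpolation=cv2.INTER_CUBIC);cv2.imwrite("pics/crop.png",big)
E
```

```text
S [ 0.425  -0.0904  0.048 ] [ 0.4266 -0.0899  0.0394] (426.5445251464844, -90.23930358886719, 14.97187614440918) 133 0.9011220502088209 -0.00036096349927518105
M [0.4526 0.3111 0.056 ] [0.4542 0.3153 0.0473] (453.9583740234375, 316.3103942871094, 19.90161895751953) 271 0.9011220502088209 -0.00036096349927518105
L [ 0.4652 -0.284   0.064 ] [ 0.4673 -0.285   0.055 ] (467.4449157714844, -286.0453796386719, 24.89169692993164) 432 0.9011220502088209 -0.00036096349927518105
XL [0.4531 0.1114 0.072 ] [0.456  0.1141 0.0632] (456.1623840332031, 114.20023345947266, 29.79350471496582) 640 0.9011220502088209 -0.00036096349927518105
pink [0.5201 0.2624 0.056 ] [0.5226 0.268  0.0473] (523.6028442382812, 268.55511474609375, 20.365102767944336) 256 0.9011220502088209 -0.00036096349927518105
green [ 0.5537 -0.3151  0.064 ] [ 0.5581 -0.3176  0.0551] (558.3104858398438, -318.5970458984375, 25.236570358276367) 415 0.9011220502088209 -0.00036096349927518105
[   0    0  512    9 2697] [198.48906192   2.5335558 ] [1.0601 0.1236 0.009 ]
[349  31  13  59 484] [355.00826446  60.84297521] [ 0.9021 -0.2512  0.009 ]
[ 494  104   18  102 1285] [504.65680934 150.12217899] [ 0.679  -0.5813  0.009 ]
[ 115  151   41   36 1053] [135.33903134 169.12440646] [0.6445 0.2627 0.009 ]
[307 159  29  28 634] [320.89432177 172.66876972] [ 0.6313 -0.1595  0.009 ]
[267 160  28  28 628] [280.5477707  173.73089172] [ 0.6299 -0.0679  0.009 ]
[188 163  29  28 629] [202.22575517 176.48489666] [0.6256 0.11   0.009 ]
[227 162  29  28 629] [241.39427663 175.41176471] [0.627 0.021 0.009]
```

View pics/crop.png

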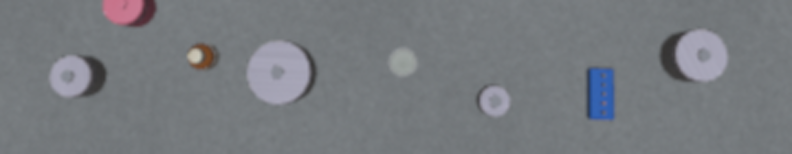

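The lid radii come out at 15, 20, 25 and 30 mm, so all four pots are identified. I'll turn the jaws along world x, across the row. In that pose tx = +y, ty = +x and tz = -z.

>>> step_arm(
  plan=[
    {"wz": 1},
    {"wz": 1},
    {"wz": 1},
    {"wz": 1},
    {"wz": 1},
    {"wz": 1},
    {"wz": 1},
    {"wz": 1},
    {"wz": 1},
    {"wz": 1},
  ],
  force=20,
)

```text
invalid input at $.plan[0]: expected keys wx, wy, wz, tx, ty, tz, hand
```

>>> step_arm(
  plan=[
    {"wz": 1},
    {"wz": 1},
    {"wz": 0.3},
    {"ty": 4,"hand": 0.8},
    {"ty": 4,"hand": 0.8},
    {"ty": 4,"hand": 0.8},
    {"ty": 4,"hand": 0.8},
    {"ty": 4,"hand": 0.8},
    {"ty": 4,"hand": 0.8},
    {"ty": 3.8,"hand": 0.8},
  ],
)

```text
invalid input at $.plan[0]: expected keys wx, wy, wz, tx, ty, tz, hand
```

```bash
cat > go.py <<'E'
import sys,numpy as np
from cell import arm
from scipy.spatial.transform import Rotation as Rt
s=arm.observe();R=Rt.from_rotvec(s["ee_rot"]);p=s["position"]
D=Rt.from_matrix(np.array([[0,1,0],[1,0,0],[0,0,-1.]]))
print("t",round(s["clock"],2),"p",p.round(4),"w",round(s["width"],3),"F",s["force"].round(1),"dq",abs(s["dq"]).max().round(3),"j",s["joints"].round(2))
print("rot units",((R.inv()*D).as_rotvec()/np.radians(6)).round(2))
if len(sys.argv)>3:
    print("cm tool",(R.inv().apply(np.array(list(map(float,sys.argv[1:4])))-p)*100).round(2))
E
python3 go.py .454 .316 .16
```

```text
t 0.1 p [0.1761 0.5992 0.248 ] w 1.002 F [-0.4 -0.5 -0.3] dq 0.004 j [-1.39  0.44  0.02  1.57 -0.01  1.13 -0.08]
rot units [-1.000e-02  1.000e-02  1.227e+01]
cm tool [-34.65 -19.33   8.83]
```

All seven keys are needed in every row.

>>> step_arm(
  plan=[
    {"wx": 0,"wy": 0,"wz": 1,"tx": 0,"ty": 0,"tz": 0,"hand": 1},
    {"wx": 0,"wy": 0,"wz": 1,"tx": 0,"ty": 0,"tz": 0,"hand": 1},
    {"wx": 0,"wy": 0,"wz": 1,"tx": 0,"ty": 0,"tz": 0,"hand": 1},
    {"wx": 0,"wy": 0,"wz": 1,"tx": 0,"ty": 0,"tz": 0,"hand": 1},
    {"wx": 0,"wy": 0,"wz": 1,"tx": 0,"ty": 0,"tz": 0,"hand": 1},
    {"wx": 0,"wy": 0,"wz": 1,"tx": 0,"ty": 0,"tz": 0,"hand": 1},
    {"wx": 0,"wy": 0,"wz": 1,"tx": 0,"ty": 0,"tz": 0,"hand": 1},
    {"wx": 0,"wy": 0,"wz": 1,"tx": 0,"ty": 0,"tz": 0,"hand": 1},
    {"wx": 0,"wy": 0,"wz": 1,"tx": 0,"ty": 0,"tz": 0,"hand": 1},
    {"wx": 0,"wy": 0,"wz": 1,"tx": 0,"ty": 0,"tz": 0,"hand": 1},
  ],
  force=20,
)

```text
clock: 0.93
position: [0.1761, 0.5994, 0.2483]
ee_rot: [1.948, 2.464, -0.001]
force: [-1.3, -0.5, -0.3]
width: 0.998
```

>>> step_arm(
  plan=[
    {"wx": 0,"wy": 0,"wz": 1,"tx": 0,"ty": 0,"tz": 0,"hand": 1},
    {"wx": 0,"wy": 0,"wz": 1,"tx": 0,"ty": 0,"tz": 0,"hand": 1},
    {"wx": 0,"wy": 0,"wz": 0.3,"tx": 0,"ty": 0,"tz": 0,"hand": 0.8},
    {"wx": 0,"wy": 0,"wz": 0,"tx": 0,"ty": 4,"tz": 0,"hand": 0.8},
    {"wx": 0,"wy": 0,"wz": 0,"tx": 0,"ty": 4,"tz": 0,"hand": 0.8},
    {"wx": 0,"wy": 0,"wz": 0,"tx": 0,"ty": 4,"tz": 0,"hand": 0.8},
    {"wx": 0,"wy": 0,"wz": 0,"tx": 0,"ty": 4,"tz": 0,"hand": 0.8},
    {"wx": 0,"wy": 0,"wz": 0,"tx": 0,"ty": 4,"tz": 0,"hand": 0.8},
    {"wx": 0,"wy": 0,"wz": 0,"tx": 0,"ty": 4,"tz": 0,"hand": 0.8},
    {"wx": 0,"wy": 0,"wz": 0,"tx": 0,"ty": 3.8,"tz": 0,"hand": 0.8},
  ],
)

```text
clock: 1.77
position: [0.4563, 0.5981, 0.2482]
ee_rot: [2.225, 2.218, -0.001]
force: [0.2, 0.8, 1.0]
width: 0.806
```

```bash
python3 go.py .454 .316 .16
```

```text
t 1.77 p [0.4563 0.5981 0.2482] w 0.806 F [0.2 0.8 1. ] dq 0.89 j [-1.17  0.67  0.35  1.22 -0.22  1.29 -0.84]
rot units [-0.    0.01 -0.03]
cm tool [-28.21  -0.13   8.84]
```

>>> step_arm(
  plan=[
    {"wx": 0,"wy": 0,"wz": 0,"tx": -3.5,"ty": 0,"tz": 0,"hand": 0.8},
    {"wx": 0,"wy": 0,"wz": 0,"tx": -3.5,"ty": 0,"tz": 0,"hand": 0.8},
    {"wx": 0,"wy": 0,"wz": 0,"tx": -3.5,"ty": 0,"tz": 1.5,"hand": 0.8},
    {"wx": 0,"wy": 0,"wz": 0,"tx": -3.5,"ty": 0,"tz": 1.5,"hand": 0.8},
    {"wx": 0,"wy": 0,"wz": 0,"tx": -3.5,"ty": 0,"tz": 1.5,"hand": 0.8},
    {"wx": 0,"wy": 0,"wz": 0,"tx": -3.5,"ty": 0,"tz": 1.5,"hand": 0.8},
    {"wx": 0,"wy": 0,"wz": 0,"tx": -3.5,"ty": 0,"tz": 1.5,"hand": 0.8},
    {"wx": 0,"wy": 0,"wz": 0,"tx": -3.7,"ty": 0,"tz": 1.3,"hand": 0.8},
    {"wx": 0,"wy": 0,"wz": 0,"tx": 0,"ty": 0,"tz": 0,"hand": 0.8},
    {"wx": 0,"wy": 0,"wz": 0,"tx": 0,"ty": 0,"tz": 0,"hand": 0.8},
  ],
)

```text
clock: 2.6
position: [0.4531, 0.3139, 0.1601]
ee_rot: [2.229, 2.213, -0.004]
force: [-0.7, 1.0, -0.1]
width: 0.8
```

```bash
python3 go.py .454 .316 .031
```

```text
t 2.6 p [0.4531 0.3139 0.1601] w 0.8 F [-0.7  1.  -0.1] dq 0.072 j [-0.96  0.42  0.35  1.88 -0.18  0.87 -0.53]
rot units [-0.02  0.02 -0.07]
cm tool [ 0.23  0.11 12.91]
```

>>> step_arm(
  plan=[
    {"wx": 0,"wy": 0,"wz": 0,"tx": 0.2,"ty": 0.1,"tz": 2,"hand": 0.8},
    {"wx": 0,"wy": 0,"wz": 0,"tx": 0,"ty": 0,"tz": 2,"hand": 0.8},
    {"wx": 0,"wy": 0,"wz": 0,"tx": 0,"ty": 0,"tz": 2,"hand": 0.8},
    {"wx": 0,"wy": 0,"wz": 0,"tx": 0,"ty": 0,"tz": 2,"hand": 0.8},
    {"wx": 0,"wy": 0,"wz": 0,"tx": 0,"ty": 0,"tz": 2,"hand": 0.8},
    {"wx": 0,"wy": 0,"wz": 0,"tx": 0,"ty": 0,"tz": 2,"hand": 0.8},
    {"wx": 0,"wy": 0,"wz": 0,"tx": 0,"ty": 0,"tz": 0.9,"hand": 0.8},
    {"wx": 0,"wy": 0,"wz": 0,"tx": 0,"ty": 0,"tz": 0,"hand": 0.8},
    {"wx": 0,"wy": 0,"wz": 0,"tx": 0,"ty": 0,"tz": 0,"hand": 0.8},
    {"wx": 0,"wy": 0,"wz": 0,"tx": 0,"ty": 0,"tz": 0,"hand": 0.6},
  ],
)

```text
clock: 3.43
position: [0.455, 0.3197, 0.0327]
ee_rot: [2.224, 2.218, 0.003]
force: [-0.5, -1.3, 0.5]
width: 0.766
```

```bash
python3 go.py .454 .316 .031
python3 - <<'E'
from cell import arm
import cv2
p,d=arm.get_image("scene");cv2.imwrite("pics/g1.png",cv2.resize(p[130:290,300:500,::-1],None,fx=4,fy=3.7))
E
```

```text
t 3.43 p [0.455  0.3197 0.0327] w 0.766 F [-0.5 -1.3  0.5] dq 0.011 j [-0.9   0.61  0.27  1.97 -0.27  0.6  -0.45]
rot units [ 0.01 -0.01 -0.03]
cm tool [-0.37 -0.1   0.17]
```

View pics/g1.png

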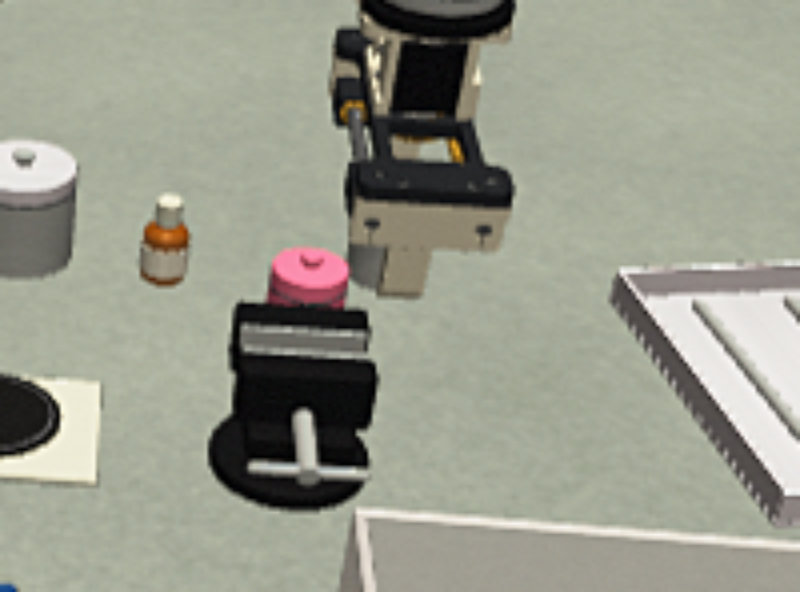

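The jaws straddle the medium pot (top edge at about (365,265) in the crop), clear of the pink one. I'll correct y by -4 mm and close.

>>> step_arm(
  plan=[
    {"wx": 0,"wy": 0,"wz": 0,"tx": -0.37,"ty": -0.1,"tz": 0.15,"hand": 0.7},
    {"wx": 0,"wy": 0,"wz": 0,"tx": 0,"ty": 0,"tz": 0,"hand": 0.6},
    {"wx": 0,"wy": 0,"wz": 0,"tx": 0,"ty": 0,"tz": 0,"hand": 0.5},
    {"wx": 0,"wy": 0,"wz": 0,"tx": 0,"ty": 0,"tz": 0,"hand": 0.4},
    {"wx": 0,"wy": 0,"wz": 0,"tx": 0,"ty": 0,"tz": 0,"hand": 0.3},
    {"wx": 0,"wy": 0,"wz": 0,"tx": 0,"ty": 0,"tz": 0,"hand": 0.3},
    {"wx": 0,"wy": 0,"wz": 0,"tx": 0,"ty": 0,"tz": 0,"hand": 0.3},
    {"wx": 0,"wy": 0,"wz": 0,"tx": 0,"ty": 0,"tz": 0,"hand": 0.3},
    {"wx": 0,"wy": 0,"wz": 0,"tx": 0,"ty": 0,"tz": 0,"hand": 0.3},
    {"wx": 0,"wy": 0,"wz": 0,"tx": 0,"ty": 0,"tz": 0,"hand": 0.3},
  ],
  force=20,
)

```text
clock: 4.32
position: [0.4534, 0.3152, 0.0304]
ee_rot: [-2.225, -2.218, -0.001]
force: [-0.2, -0.4, 3.9]
width: 0.428
```

```bash
python3 go.py .454 .316 .16
```

```text
t 4.32 p [0.4534 0.3152 0.0304] w 0.428 F [-0.2 -0.4  3.9] dq 0.002 j [-0.9   0.61  0.27  1.98 -0.28  0.59 -0.45]
rot units [ 0.   -0.   -0.03]
cm tool [  0.08   0.06 -12.96]
```

>>> step_arm(
  plan=[
    {"wx": 0,"wy": 0,"wz": 0,"tx": 0,"ty": 0,"tz": -0.5,"hand": 0.3},
    {"wx": 0,"wy": 0,"wz": 0,"tx": 0,"ty": 0,"tz": -1.5,"hand": 0.3},
    {"wx": 0,"wy": 0,"wz": 0,"tx": 0,"ty": 0,"tz": -2,"hand": 0.3},
    {"wx": 0,"wy": 0,"wz": 0,"tx": 0,"ty": 0,"tz": -2,"hand": 0.3},
    {"wx": 0,"wy": 0,"wz": 0,"tx": 0,"ty": 0,"tz": -2,"hand": 0.3},
    {"wx": 0,"wy": 0,"wz": 0,"tx": 0,"ty": 0,"tz": -2,"hand": 0.3},
    {"wx": 0,"wy": 0,"wz": 0,"tx": 0,"ty": 0,"tz": -2,"hand": 0.3},
    {"wx": 0,"wy": 0,"wz": 0,"tx": 0,"ty": 0,"tz": -1,"hand": 0.3},
    {"wx": 0,"wy": 0,"wz": 0,"tx": -0.5,"ty": 0,"tz": 0,"hand": 0.3},
    {"wx": 0,"wy": 0,"wz": 0,"tx": -1.5,"ty": 0.5,"tz": 0,"hand": 0.3},
  ],
)

```text
clock: 5.15
position: [0.4571, 0.2971, 0.16]
ee_rot: [-2.22, -2.221, -0.001]
force: [0.6, 0.9, -1.7]
width: 0.427
```

>>> step_arm(
  plan=[
    {"wx": 0,"wy": 0,"wz": 0,"tx": -2.5,"ty": 1,"tz": 0,"hand": 0.3},
    {"wx": 0,"wy": 0,"wz": 0,"tx": -3,"ty": 2,"tz": 0,"hand": 0.3},
    {"wx": 0,"wy": 0,"wz": 0,"tx": -3,"ty": 2,"tz": 0,"hand": 0.3},
    {"wx": 0,"wy": 0,"wz": 0,"tx": -3,"ty": 2,"tz": 0,"hand": 0.3},
    {"wx": 0,"wy": 0,"wz": 0,"tx": -3,"ty": 2,"tz": 0,"hand": 0.3},
    {"wx": 0,"wy": 0,"wz": 0,"tx": -3,"ty": 2,"tz": 0,"hand": 0.3},
    {"wx": 0,"wy": 0,"wz": 0,"tx": -3,"ty": 2,"tz": 0,"hand": 0.3},
    {"wx": 0,"wy": 0,"wz": 0,"tx": -3,"ty": 2,"tz": 0,"hand": 0.3},
    {"wx": 0,"wy": 0,"wz": 0,"tx": -3,"ty": 1.5,"tz": 0,"hand": 0.3},
    {"wx": 0,"wy": 0,"wz": 0,"tx": -1,"ty": 0.3,"tz": 0,"hand": 0.3},
  ],
)

```text
clock: 5.98
position: [0.6266, 0.0124, 0.1589]
ee_rot: [2.23, 2.209, -0.004]
force: [-0.3, -1.1, -0.8]
width: 0.432
```

```bash
python3 go.py .627 .021 .06
```

```text
t 5.98 p [0.6266 0.0124 0.1589] w 0.432 F [-0.3 -1.1 -0.8] dq 0.163 j [-0.37  0.54  0.39  1.7  -0.24  0.95  0.1 ]
rot units [-0.    0.04 -0.09]
cm tool [0.9  0.03 9.89]
```

>>> step_arm(
  plan=[
    {"wx": 0,"wy": 0,"wz": 0,"tx": 0,"ty": 0,"tz": 0,"hand": 0.3},
    {"wx": 0,"wy": 0,"wz": 0,"tx": 0,"ty": 0,"tz": 1,"hand": 0.3},
    {"wx": 0,"wy": 0,"wz": 0,"tx": 0,"ty": 0,"tz": 2,"hand": 0.3},
    {"wx": 0,"wy": 0,"wz": 0,"tx": 0,"ty": 0,"tz": 2,"hand": 0.3},
    {"wx": 0,"wy": 0,"wz": 0,"tx": 0,"ty": 0,"tz": 2,"hand": 0.3},
    {"wx": 0,"wy": 0,"wz": 0,"tx": 0,"ty": 0,"tz": 2,"hand": 0.3},
    {"wx": 0,"wy": 0,"wz": 0,"tx": 0,"ty": 0,"tz": 0.5,"hand": 0.3},
    {"wx": 0,"wy": 0,"wz": 0,"tx": 0,"ty": 0,"tz": 0,"hand": 0.3},
    {"wx": 0,"wy": 0,"wz": 0,"tx": 0,"ty": 0,"tz": 0,"hand": 0.3},
    {"wx": 0,"wy": 0,"wz": 0,"tx": 0,"ty": 0,"tz": 0,"hand": 0.3},
  ],
)

```text
clock: 6.82
position: [0.6259, 0.0201, 0.0662]
ee_rot: [2.224, 2.218, 0.002]
force: [0.1, -0.2, -0.8]
width: 0.434
```

```bash
python3 go.py .627 .021 .0405;python3 - <<'E'
from cell import arm
import cv2
p,d=arm.get_image("scene");cv2.imwrite("pics/g2.png",cv2.resize(p[130:290,120:360,::-1],None,fx=3.3,fy=3.3))
E
```

```text
t 6.82 p [0.6259 0.0201 0.0662] w 0.434 F [ 0.1 -0.2 -0.8] dq 0.009 j [-0.35  0.65  0.34  1.77 -0.29  0.77  0.14]
rot units [ 0.01 -0.   -0.02]
cm tool [0.09 0.1  2.57]
```

View pics/g2.png

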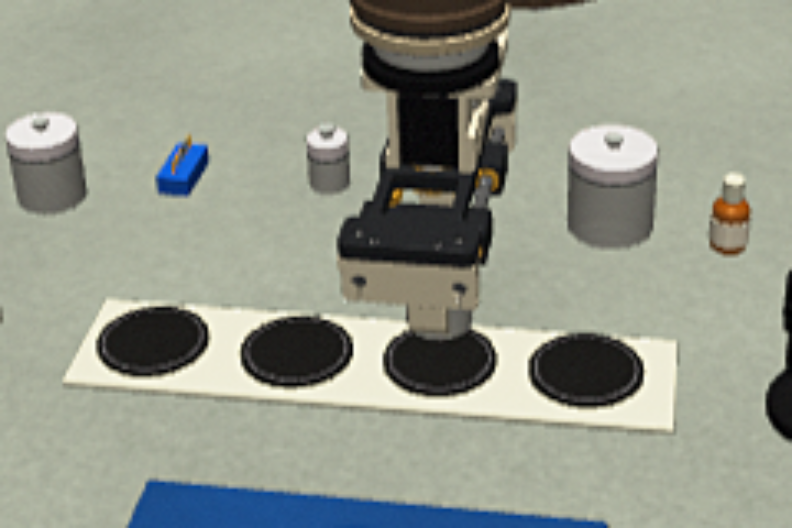

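The pot hovers over the second mat from the vice, at about (440,355). I'll lower it the last 26 mm slowly.

>>> step_arm(
  plan=[
    {"wx": 0,"wy": 0,"wz": 0,"tx": 0.1,"ty": 0.1,"tz": 0.8,"hand": 0.3},
    {"wx": 0,"wy": 0,"wz": 0,"tx": 0,"ty": 0,"tz": 0.7,"hand": 0.3},
    {"wx": 0,"wy": 0,"wz": 0,"tx": 0,"ty": 0,"tz": 0.4,"hand": 0.3},
    {"wx": 0,"wy": 0,"wz": 0,"tx": 0,"ty": 0,"tz": 0.3,"hand": 0.3},
    {"wx": 0,"wy": 0,"wz": 0,"tx": 0,"ty": 0,"tz": 0.2,"hand": 0.3},
    {"wx": 0,"wy": 0,"wz": 0,"tx": 0,"ty": 0,"tz": 0.1,"hand": 0.3},
    {"wx": 0,"wy": 0,"wz": 0,"tx": 0,"ty": 0,"tz": 0.1,"hand": 0.3},
    {"wx": 0,"wy": 0,"wz": 0,"tx": 0,"ty": 0,"tz": 0,"hand": 0.3},
    {"wx": 0,"wy": 0,"wz": 0,"tx": 0,"ty": 0,"tz": 0,"hand": 0.3},
    {"wx": 0,"wy": 0,"wz": 0,"tx": 0,"ty": 0,"tz": 0,"hand": 0.3},
  ],
)

```text
clock: 7.7
position: [0.6266, 0.0204, 0.0394]
ee_rot: [2.225, 2.218, 0.0]
force: [0.1, 0.2, 1.5]
width: 0.429
```

```bash
python3 go.py .627 .021 .0395
```

```text
t 7.7 p [0.6266 0.0204 0.0394] w 0.429 F [0.1 0.2 1.5] dq 0.003 j [-0.33  0.68  0.33  1.78 -0.31  0.73  0.15]
rot units [ 0.   -0.   -0.03]
cm tool [ 0.06  0.04 -0.01]
```

>>> step_arm(
  plan=[
    {"wx": 0,"wy": 0,"wz": 0,"tx": 0,"ty": 0,"tz": 0,"hand": 0.5},
    {"wx": 0,"wy": 0,"wz": 0,"tx": 0,"ty": 0,"tz": 0,"hand": 0.6},
    {"wx": 0,"wy": 0,"wz": 0,"tx": 0,"ty": 0,"tz": 0,"hand": 0.7},
    {"wx": 0,"wy": 0,"wz": 0,"tx": 0,"ty": 0,"tz": 0,"hand": 0.75},
    {"wx": 0,"wy": 0,"wz": 0,"tx": 0,"ty": 0,"tz": 0,"hand": 0.75},
    {"wx": 0,"wy": 0,"wz": 0,"tx": 0,"ty": 0,"tz": -1,"hand": 0.75},
    {"wx": 0,"wy": 0,"wz": 0,"tx": 0,"ty": 0,"tz": -3,"hand": 0.75},
    {"wx": 0,"wy": 0,"wz": 0,"tx": 0,"ty": 0,"tz": -3.5,"hand": 0.75},
    {"wx": 0,"wy": 0,"wz": 0,"tx": 0,"ty": 0,"tz": -3.5,"hand": 0.75},
    {"wx": 0,"wy": 0,"wz": 0,"tx": 0,"ty": 0,"tz": -1,"hand": 0.75},
  ],
)

```text
clock: 8.53
position: [0.6289, 0.0201, 0.1654]
ee_rot: [2.222, 2.214, 0.009]
force: [-0.0, -0.1, -0.5]
width: 0.75
```

>>> step_arm(
  plan=[
    {"wx": 0,"wy": 0,"wz": 0,"tx": 1.3,"ty": -2.5,"tz": 0,"hand": 0.95},
    {"wx": 0,"wy": 0,"wz": 0,"tx": 1.6,"ty": -3,"tz": 0,"hand": 0.95},
    {"wx": 0,"wy": 0,"wz": 0,"tx": 1.6,"ty": -3,"tz": 0,"hand": 0.95},
    {"wx": 0,"wy": 0,"wz": 0,"tx": 1.6,"ty": -3,"tz": 0,"hand": 0.95},
    {"wx": 0,"wy": 0,"wz": 0,"tx": 1.6,"ty": -3,"tz": 0,"hand": 0.95},
    {"wx": 0,"wy": 0,"wz": 0,"tx": 1.6,"ty": -2.6,"tz": 0,"hand": 0.95},
    {"wx": 0,"wy": 0,"wz": 0,"tx": 0,"ty": 0,"tz": 0,"hand": 0.95},
    {"wx": 0,"wy": 0,"wz": 0,"tx": 0,"ty": 0,"tz": 0,"hand": 0.95},
    {"wx": 0,"wy": 0,"wz": 0,"tx": 0,"ty": 0,"tz": 0,"hand": 0.95},
    {"wx": 0,"wy": 0,"wz": 0,"tx": 0,"ty": 0,"tz": 0,"hand": 0.95},
  ],
)

```text
clock: 9.37
position: [0.457, 0.1135, 0.1597]
ee_rot: [2.226, 2.216, 0.002]
force: [0.5, 0.1, 0.6]
width: 0.95
```

```bash
python3 go.py .456 .114 .037;python3 - <<'E'
from cell import arm
import cv2
p,d=arm.get_image("scene");cv2.imwrite("pics/g3.png",cv2.resize(p[130:290,120:360,::-1],None,fx=3.3,fy=3.3))
E
```

```text
t 9.37 p [0.457  0.1135 0.1597] w 0.95 F [0.5 0.1 0.6] dq 0.008 j [-0.67  0.3   0.39  2.07 -0.16  0.8  -0.19]
rot units [ 0.01 -0.   -0.04]
cm tool [ 0.05 -0.11 12.27]
```

View pics/g3.png

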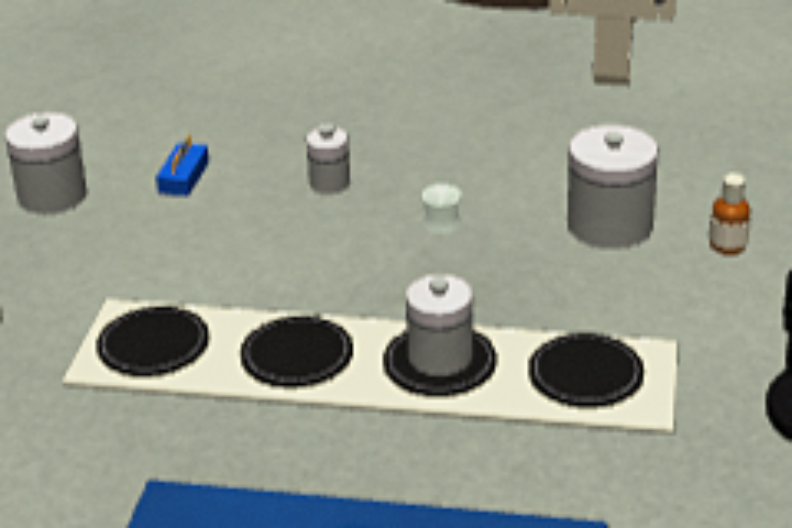

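The medium pot stands centred on its mat at (440,350). The gripper is above the extra large pot, so I'll descend.

>>> step_arm(
  plan=[
    {"wx": 0,"wy": 0,"wz": 0,"tx": 0,"ty": -0.1,"tz": 1,"hand": 0.95},
    {"wx": 0,"wy": 0,"wz": 0,"tx": 0,"ty": 0,"tz": 2,"hand": 0.95},
    {"wx": 0,"wy": 0,"wz": 0,"tx": 0,"ty": 0,"tz": 2,"hand": 0.95},
    {"wx": 0,"wy": 0,"wz": 0,"tx": 0,"ty": 0,"tz": 2,"hand": 0.95},
    {"wx": 0,"wy": 0,"wz": 0,"tx": 0,"ty": 0,"tz": 2,"hand": 0.95},
    {"wx": 0,"wy": 0,"wz": 0,"tx": 0,"ty": 0,"tz": 2,"hand": 0.95},
    {"wx": 0,"wy": 0,"wz": 0,"tx": 0,"ty": 0,"tz": 1.1,"hand": 0.95},
    {"wx": 0,"wy": 0,"wz": 0,"tx": 0,"ty": 0,"tz": 0,"hand": 0.95},
    {"wx": 0,"wy": 0,"wz": 0,"tx": 0,"ty": 0,"tz": 0,"hand": 0.95},
    {"wx": 0,"wy": 0,"wz": 0,"tx": 0,"ty": 0,"tz": 0,"hand": 0.95},
  ],
)

```text
clock: 10.25
position: [0.4556, 0.1137, 0.0387]
ee_rot: [2.226, 2.216, 0.001]
force: [0.7, -1.3, -0.0]
width: 0.947
```

```bash
python3 go.py .456 .114 .038
```

```text
t 10.25 p [0.4556 0.1137 0.0387] w 0.947 F [ 0.7 -1.3 -0. ] dq 0.015 j [-0.58  0.5   0.29  2.17 -0.29  0.5  -0.07]
rot units [ 0.01 -0.   -0.04]
cm tool [0.03 0.04 0.07]
```

>>> step_arm(
  plan=[
    {"wx": 0,"wy": 0,"wz": 0,"tx": 0,"ty": 0,"tz": 0,"hand": 0.85},
    {"wx": 0,"wy": 0,"wz": 0,"tx": 0,"ty": 0,"tz": 0,"hand": 0.75},
    {"wx": 0,"wy": 0,"wz": 0,"tx": 0,"ty": 0,"tz": 0,"hand": 0.68},
    {"wx": 0,"wy": 0,"wz": 0,"tx": 0,"ty": 0,"tz": 0,"hand": 0.6},
    {"wx": 0,"wy": 0,"wz": 0,"tx": 0,"ty": 0,"tz": 0,"hand": 0.5},
    {"wx": 0,"wy": 0,"wz": 0,"tx": 0,"ty": 0,"tz": 0,"hand": 0.5},
    {"wx": 0,"wy": 0,"wz": 0,"tx": 0,"ty": 0,"tz": 0,"hand": 0.5},
    {"wx": 0,"wy": 0,"wz": 0,"tx": 0,"ty": 0,"tz": 0,"hand": 0.5},
    {"wx": 0,"wy": 0,"wz": 0,"tx": 0,"ty": 0,"tz": 0,"hand": 0.5},
    {"wx": 0,"wy": 0,"wz": 0,"tx": 0,"ty": 0,"tz": 0,"hand": 0.5},
  ],
  force=25,
)

```text
clock: 11.08
position: [0.4549, 0.1142, 0.0386]
ee_rot: [2.225, 2.218, 0.001]
force: [-1.0, 0.5, 6.7]
width: 0.651
```

```bash
python3 go.py .631 -.16 .16
```

```text
t 11.08 p [0.4549 0.1142 0.0386] w 0.651 F [-1.   0.5  6.7] dq 0.002 j [-0.58  0.5   0.29  2.17 -0.29  0.5  -0.07]
rot units [ 0.   -0.   -0.03]
cm tool [-27.37  17.7  -12.15]
```

>>> step_arm(
  plan=[
    {"wx": 0,"wy": 0,"wz": 0,"tx": 0,"ty": 0,"tz": -0.5,"hand": 0.5},
    {"wx": 0,"wy": 0,"wz": 0,"tx": 0,"ty": 0,"tz": -1.5,"hand": 0.5},
    {"wx": 0,"wy": 0,"wz": 0,"tx": 0,"ty": 0,"tz": -2,"hand": 0.5},
    {"wx": 0,"wy": 0,"wz": 0,"tx": 0,"ty": 0,"tz": -2,"hand": 0.5},
    {"wx": 0,"wy": 0,"wz": 0,"tx": 0,"ty": 0,"tz": -2,"hand": 0.5},
    {"wx": 0,"wy": 0,"wz": 0,"tx": 0,"ty": 0,"tz": -2,"hand": 0.5},
    {"wx": 0,"wy": 0,"wz": 0,"tx": 0,"ty": 0,"tz": -2,"hand": 0.5},
    {"wx": 0,"wy": 0,"wz": 0,"tx": 0,"ty": 0,"tz": -1,"hand": 0.5},
    {"wx": 0,"wy": 0,"wz": 0,"tx": -0.5,"ty": 0,"tz": 0,"hand": 0.5},
    {"wx": 0,"wy": 0,"wz": 0,"tx": -1.4,"ty": 0.5,"tz": 0,"hand": 0.5},
  ],
)

```text
clock: 11.92
position: [0.4588, 0.0965, 0.168]
ee_rot: [-2.22, -2.221, -0.001]
force: [0.1, 0.1, -2.3]
width: 0.65
```

>>> step_arm(
  plan=[
    {"wx": 0,"wy": 0,"wz": 0,"tx": -2.5,"ty": 1,"tz": 0,"hand": 0.5},
    {"wx": 0,"wy": 0,"wz": 0,"tx": -3,"ty": 2,"tz": 0,"hand": 0.5},
    {"wx": 0,"wy": 0,"wz": 0,"tx": -3,"ty": 2,"tz": 0,"hand": 0.5},
    {"wx": 0,"wy": 0,"wz": 0,"tx": -3,"ty": 2,"tz": 0,"hand": 0.5},
    {"wx": 0,"wy": 0,"wz": 0,"tx": -3,"ty": 2,"tz": 0,"hand": 0.5},
    {"wx": 0,"wy": 0,"wz": 0,"tx": -3,"ty": 2,"tz": 0,"hand": 0.5},
    {"wx": 0,"wy": 0,"wz": 0,"tx": -3,"ty": 2,"tz": 0,"hand": 0.5},
    {"wx": 0,"wy": 0,"wz": 0,"tx": -2.5,"ty": 2,"tz": 0,"hand": 0.5},
    {"wx": 0,"wy": 0,"wz": 0,"tx": -1.5,"ty": 1.5,"tz": 0,"hand": 0.5},
    {"wx": 0,"wy": 0,"wz": 0,"tx": -1,"ty": 0.6,"tz": 0,"hand": 0.5},
  ],
)

```text
clock: 12.75
position: [0.6304, -0.1637, 0.1662]
ee_rot: [-2.228, -2.215, 0.003]
force: [0.4, -0.2, -2.4]
width: 0.649
```

>>> step_arm(
  plan=[
    {"wx": 0,"wy": 0,"wz": 0,"tx": 0,"ty": 0,"tz": 0,"hand": 0.5},
    {"wx": 0,"wy": 0,"wz": 0,"tx": 0,"ty": 0,"tz": 1,"hand": 0.5},
    {"wx": 0,"wy": 0,"wz": 0,"tx": 0,"ty": 0,"tz": 2,"hand": 0.5},
    {"wx": 0,"wy": 0,"wz": 0,"tx": 0,"ty": 0,"tz": 2,"hand": 0.5},
    {"wx": 0,"wy": 0,"wz": 0,"tx": 0,"ty": 0,"tz": 2,"hand": 0.5},
    {"wx": 0,"wy": 0,"wz": 0,"tx": 0,"ty": 0,"tz": 2,"hand": 0.5},
    {"wx": 0,"wy": 0,"wz": 0,"tx": 0,"ty": 0,"tz": 0.5,"hand": 0.5},
    {"wx": 0,"wy": 0,"wz": 0,"tx": 0,"ty": 0,"tz": 0,"hand": 0.5},
    {"wx": 0,"wy": 0,"wz": 0,"tx": 0,"ty": 0,"tz": 0,"hand": 0.5},
    {"wx": 0,"wy": 0,"wz": 0,"tx": 0,"ty": 0,"tz": 0,"hand": 0.5},
  ],
)

```text
clock: 13.58
position: [0.6304, -0.1602, 0.0744]
ee_rot: [2.224, 2.218, 0.002]
force: [0.0, -0.5, -2.0]
width: 0.655
```

```bash
python3 go.py .631 -.16 .0475
```

```text
t 13.58 p [ 0.6304 -0.1602  0.0744] w 0.655 F [ 0.  -0.5 -2. ] dq 0.007 j [-0.09  0.67  0.39  1.7  -0.33  0.83  0.45]
rot units [ 0.02  0.   -0.03]
cm tool [0.03 0.06 2.69]
```

>>> step_arm(
  plan=[
    {"wx": 0,"wy": 0,"wz": 0,"tx": 0,"ty": 0.1,"tz": 0.8,"hand": 0.5},
    {"wx": 0,"wy": 0,"wz": 0,"tx": 0,"ty": 0,"tz": 0.7,"hand": 0.5},
    {"wx": 0,"wy": 0,"wz": 0,"tx": 0,"ty": 0,"tz": 0.4,"hand": 0.5},
    {"wx": 0,"wy": 0,"wz": 0,"tx": 0,"ty": 0,"tz": 0.3,"hand": 0.5},
    {"wx": 0,"wy": 0,"wz": 0,"tx": 0,"ty": 0,"tz": 0.2,"hand": 0.5},
    {"wx": 0,"wy": 0,"wz": 0,"tx": 0,"ty": 0,"tz": 0.1,"hand": 0.5},
    {"wx": 0,"wy": 0,"wz": 0,"tx": 0,"ty": 0,"tz": 0.1,"hand": 0.5},
    {"wx": 0,"wy": 0,"wz": 0,"tx": 0,"ty": 0,"tz": 0,"hand": 0.5},
    {"wx": 0,"wy": 0,"wz": 0,"tx": 0,"ty": 0,"tz": 0,"hand": 0.5},
    {"wx": 0,"wy": 0,"wz": 0,"tx": 0,"ty": 0,"tz": 0,"hand": 0.5},
  ],
)

```text
clock: 14.42
position: [0.6309, -0.1606, 0.0476]
ee_rot: [2.225, 2.218, 0.0]
force: [-3.7, 1.8, 3.4]
width: 0.647
```

```bash
python3 go.py .631 -.16 .0475
```

```text
t 14.42 p [ 0.6309 -0.1606  0.0476] w 0.647 F [-3.7  1.8  3.4] dq 0.002 j [-0.08  0.71  0.38  1.72 -0.35  0.78  0.46]
rot units [ 0.   -0.   -0.03]
cm tool [0.06 0.01 0.01]
```

>>> step_arm(
  plan=[
    {"wx": 0,"wy": 0,"wz": 0,"tx": 0,"ty": 0,"tz": 0,"hand": 0.7},
    {"wx": 0,"wy": 0,"wz": 0,"tx": 0,"ty": 0,"tz": 0,"hand": 0.8},
    {"wx": 0,"wy": 0,"wz": 0,"tx": 0,"ty": 0,"tz": 0,"hand": 0.9},
    {"wx": 0,"wy": 0,"wz": 0,"tx": 0,"ty": 0,"tz": 0,"hand": 0.95},
    {"wx": 0,"wy": 0,"wz": 0,"tx": 0,"ty": 0,"tz": 0,"hand": 0.95},
    {"wx": 0,"wy": 0,"wz": 0,"tx": 0,"ty": 0,"tz": -1,"hand": 0.95},
    {"wx": 0,"wy": 0,"wz": 0,"tx": 0,"ty": 0,"tz": -3,"hand": 0.95},
    {"wx": 0,"wy": 0,"wz": 0,"tx": 0,"ty": 0,"tz": -3.5,"hand": 0.95},
    {"wx": 0,"wy": 0,"wz": 0,"tx": 0,"ty": 0,"tz": -3.5,"hand": 0.95},
    {"wx": 0,"wy": 0,"wz": 0,"tx": 0,"ty": 0,"tz": -1,"hand": 0.95},
  ],
)

```text
clock: 15.25
position: [0.6332, -0.1617, 0.1736]
ee_rot: [2.221, 2.213, 0.007]
force: [1.8, 0.3, 0.6]
width: 0.953
```

>>> step_arm(
  plan=[
    {"wx": 0,"wy": 0,"wz": 0,"tx": -1.6,"ty": -2,"tz": 0,"hand": 0.8},
    {"wx": 0,"wy": 0,"wz": 0,"tx": -2,"ty": -2.6,"tz": 0,"hand": 0.8},
    {"wx": 0,"wy": 0,"wz": 0,"tx": -2,"ty": -2.6,"tz": 0,"hand": 0.8},
    {"wx": 0,"wy": 0,"wz": 0,"tx": -2,"ty": -2.6,"tz": 0,"hand": 0.8},
    {"wx": 0,"wy": 0,"wz": 0,"tx": -2,"ty": -2.6,"tz": 0,"hand": 0.8},
    {"wx": 0,"wy": 0,"wz": 0,"tx": -2,"ty": -2.6,"tz": 0,"hand": 0.8},
    {"wx": 0,"wy": 0,"wz": 0,"tx": -1,"ty": -1.3,"tz": 0,"hand": 0.8},
    {"wx": 0,"wy": 0,"wz": 0,"tx": 0,"ty": 0,"tz": 0,"hand": 0.8},
    {"wx": 0,"wy": 0,"wz": 0,"tx": 0,"ty": 0,"tz": 0,"hand": 0.8},
    {"wx": 0,"wy": 0,"wz": 0,"tx": 0,"ty": 0,"tz": 0,"hand": 0.8},
  ],
)

```text
clock: 16.08
position: [0.4684, -0.2853, 0.1676]
ee_rot: [2.224, 2.218, 0.002]
force: [1.4, -0.3, 0.6]
width: 0.801
```

```bash
python3 go.py .4675 -.286 .036;python3 - <<'E'
from cell import arm
import cv2
p,d=arm.get_image("scene");cv2.imwrite("pics/g4.png",cv2.resize(p[130:290,60:360,::-1],None,fx=2.6,fy=2.6))
E
```

```text
t 16.08 p [ 0.4684 -0.2853  0.1676] w 0.801 F [ 1.4 -0.3  0.6] dq 0.013 j [ 0.1   0.42  0.47  1.89 -0.24  0.89  0.69]
rot units [ 0.01 -0.   -0.02]
cm tool [-0.07 -0.1  13.16]
```

View pics/g4.png

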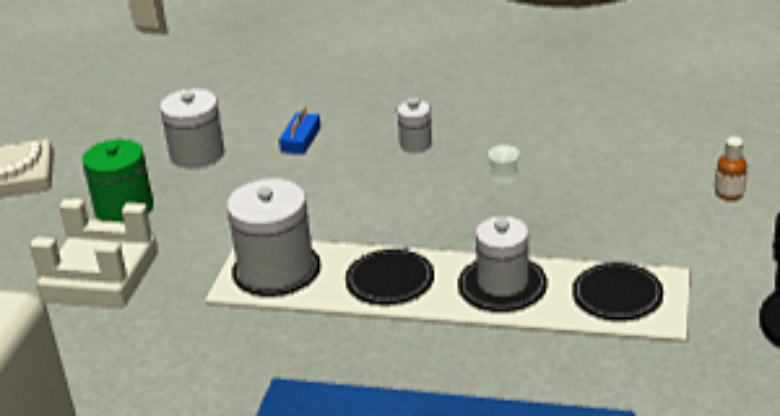

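The extra large pot stands centred on the far mat at (275,265). Now the large pot at (193,130), next to the green look-alike.

>>> step_arm(
  plan=[
    {"wx": 0,"wy": 0,"wz": 0,"tx": -0.1,"ty": -0.1,"tz": 1,"hand": 0.78},
    {"wx": 0,"wy": 0,"wz": 0,"tx": 0,"ty": 0,"tz": 2,"hand": 0.78},
    {"wx": 0,"wy": 0,"wz": 0,"tx": 0,"ty": 0,"tz": 2,"hand": 0.78},
    {"wx": 0,"wy": 0,"wz": 0,"tx": 0,"ty": 0,"tz": 2,"hand": 0.78},
    {"wx": 0,"wy": 0,"wz": 0,"tx": 0,"ty": 0,"tz": 2,"hand": 0.78},
    {"wx": 0,"wy": 0,"wz": 0,"tx": 0,"ty": 0,"tz": 2,"hand": 0.78},
    {"wx": 0,"wy": 0,"wz": 0,"tx": 0,"ty": 0,"tz": 1.3,"hand": 0.78},
    {"wx": 0,"wy": 0,"wz": 0,"tx": 0,"ty": 0,"tz": 0.8,"hand": 0.78},
    {"wx": 0,"wy": 0,"wz": 0,"tx": 0,"ty": 0,"tz": 0,"hand": 0.78},
    {"wx": 0,"wy": 0,"wz": 0,"tx": 0,"ty": 0,"tz": 0,"hand": 0.78},
  ],
)

```text
clock: 16.97
position: [0.4666, -0.2867, 0.0359]
ee_rot: [-2.224, -2.218, 0.0]
force: [-0.1, -0.1, 0.5]
width: 0.779
```

```bash
python3 go.py .4675 -.286 .036
```

```text
t 16.97 p [ 0.4666 -0.2867  0.0359] w 0.779 F [-0.1 -0.1  0.5] dq 0.024 j [ 0.19  0.6   0.37  1.99 -0.36  0.61  0.8 ]
rot units [-0.01 -0.   -0.02]
cm tool [ 0.07  0.09 -0.01]
```

>>> step_arm(
  plan=[
    {"wx": 0,"wy": 0,"wz": 0,"tx": 0,"ty": 0.1,"tz": 0,"hand": 0.7},
    {"wx": 0,"wy": 0,"wz": 0,"tx": 0,"ty": 0,"tz": 0,"hand": 0.6},
    {"wx": 0,"wy": 0,"wz": 0,"tx": 0,"ty": 0,"tz": 0,"hand": 0.55},
    {"wx": 0,"wy": 0,"wz": 0,"tx": 0,"ty": 0,"tz": 0,"hand": 0.5},
    {"wx": 0,"wy": 0,"wz": 0,"tx": 0,"ty": 0,"tz": 0,"hand": 0.4},
    {"wx": 0,"wy": 0,"wz": 0,"tx": 0,"ty": 0,"tz": 0,"hand": 0.4},
    {"wx": 0,"wy": 0,"wz": 0,"tx": 0,"ty": 0,"tz": 0,"hand": 0.4},
    {"wx": 0,"wy": 0,"wz": 0,"tx": 0,"ty": 0,"tz": 0,"hand": 0.4},
    {"wx": 0,"wy": 0,"wz": 0,"tx": 0,"ty": 0,"tz": 0,"hand": 0.4},
    {"wx": 0,"wy": 0,"wz": 0,"tx": 0,"ty": 0,"tz": 0,"hand": 0.4},
  ],
)

```text
clock: 17.8
position: [0.4678, -0.2871, 0.0368]
ee_rot: [2.224, 2.217, 0.001]
force: [-0.9, 0.6, 6.9]
width: 0.539
```

```bash
python3 go.py .630 -.068 .16
```

```text
t 17.8 p [ 0.4678 -0.2871  0.0368] w 0.539 F [-0.9  0.6  6.9] dq 0.002 j [ 0.19  0.6   0.37  1.99 -0.36  0.61  0.8 ]
rot units [ 0.01  0.   -0.03]
cm tool [ 21.96  16.17 -12.31]
```

>>> step_arm(
  plan=[
    {"wx": 0,"wy": 0,"wz": 0,"tx": 0,"ty": 0,"tz": -0.5,"hand": 0.4},
    {"wx": 0,"wy": 0,"wz": 0,"tx": 0,"ty": 0,"tz": -1.5,"hand": 0.4},
    {"wx": 0,"wy": 0,"wz": 0,"tx": 0,"ty": 0,"tz": -2,"hand": 0.4},
    {"wx": 0,"wy": 0,"wz": 0,"tx": 0,"ty": 0,"tz": -2,"hand": 0.4},
    {"wx": 0,"wy": 0,"wz": 0,"tx": 0,"ty": 0,"tz": -2,"hand": 0.4},
    {"wx": 0,"wy": 0,"wz": 0,"tx": 0,"ty": 0,"tz": -2,"hand": 0.4},
    {"wx": 0,"wy": 0,"wz": 0,"tx": 0,"ty": 0,"tz": -2,"hand": 0.4},
    {"wx": 0,"wy": 0,"wz": 0,"tx": 0,"ty": 0,"tz": -1,"hand": 0.4},
    {"wx": 0,"wy": 0,"wz": 0,"tx": 0.5,"ty": 0.3,"tz": 0,"hand": 0.4},
    {"wx": 0,"wy": 0,"wz": 0,"tx": 1.5,"ty": 0.9,"tz": 0,"hand": 0.4},
  ],
)

```text
clock: 18.63
position: [0.4784, -0.2689, 0.1664]
ee_rot: [2.228, 2.213, -0.001]
force: [0.6, 0.2, -1.7]
width: 0.539
```

>>> step_arm(
  plan=[
    {"wx": 0,"wy": 0,"wz": 0,"tx": 2.4,"ty": 1.8,"tz": 0,"hand": 0.4},
    {"wx": 0,"wy": 0,"wz": 0,"tx": 2.7,"ty": 2,"tz": 0,"hand": 0.4},
    {"wx": 0,"wy": 0,"wz": 0,"tx": 2.7,"ty": 2,"tz": 0,"hand": 0.4},
    {"wx": 0,"wy": 0,"wz": 0,"tx": 2.7,"ty": 2,"tz": 0,"hand": 0.4},
    {"wx": 0,"wy": 0,"wz": 0,"tx": 2.7,"ty": 2,"tz": 0,"hand": 0.4},
    {"wx": 0,"wy": 0,"wz": 0,"tx": 2.7,"ty": 2,"tz": 0,"hand": 0.4},
    {"wx": 0,"wy": 0,"wz": 0,"tx": 2.4,"ty": 1.8,"tz": 0,"hand": 0.4},
    {"wx": 0,"wy": 0,"wz": 0,"tx": 1.2,"ty": 1,"tz": 0,"hand": 0.4},
    {"wx": 0,"wy": 0,"wz": 0,"tx": 0.5,"ty": 0.4,"tz": 0,"hand": 0.4},
    {"wx": 0,"wy": 0,"wz": 0,"tx": 0,"ty": 0,"tz": 0,"hand": 0.4},
  ],
)

```text
clock: 19.47
position: [0.6302, -0.0661, 0.1649]
ee_rot: [-2.222, -2.22, 0.002]
force: [-0.5, -0.1, -0.9]
width: 0.536
```

>>> step_arm(
  plan=[
    {"wx": 0,"wy": 0,"wz": 0,"tx": 0,"ty": 0,"tz": 0,"hand": 0.4},
    {"wx": 0,"wy": 0,"wz": 0,"tx": 0,"ty": 0,"tz": 1,"hand": 0.4},
    {"wx": 0,"wy": 0,"wz": 0,"tx": 0,"ty": 0,"tz": 2,"hand": 0.4},
    {"wx": 0,"wy": 0,"wz": 0,"tx": 0,"ty": 0,"tz": 2,"hand": 0.4},
    {"wx": 0,"wy": 0,"wz": 0,"tx": 0,"ty": 0,"tz": 2,"hand": 0.4},
    {"wx": 0,"wy": 0,"wz": 0,"tx": 0,"ty": 0,"tz": 2,"hand": 0.4},
    {"wx": 0,"wy": 0,"wz": 0,"tx": 0,"ty": 0,"tz": 0.5,"hand": 0.4},
    {"wx": 0,"wy": 0,"wz": 0,"tx": 0,"ty": 0,"tz": 0,"hand": 0.4},
    {"wx": 0,"wy": 0,"wz": 0,"tx": 0,"ty": 0,"tz": 0,"hand": 0.4},
    {"wx": 0,"wy": 0,"wz": 0,"tx": 0,"ty": 0,"tz": 0,"hand": 0.4},
  ],
)

```text
clock: 20.3
position: [0.6307, -0.0683, 0.0725]
ee_rot: [2.225, 2.216, 0.002]
force: [-0.1, 0.1, -1.7]
width: 0.542
```

```bash
python3 go.py .630 -.068 .0457
```

```text
t 20.3 p [ 0.6307 -0.0683  0.0725] w 0.542 F [-0.1  0.1 -1.7] dq 0.009 j [-0.23  0.65  0.39  1.75 -0.33  0.8   0.31]
rot units [ 0.02  0.   -0.04]
cm tool [ 0.03 -0.08  2.68]
```

>>> step_arm(
  plan=[
    {"wx": 0,"wy": 0,"wz": 0,"tx": 0,"ty": -0.1,"tz": 0.8,"hand": 0.4},
    {"wx": 0,"wy": 0,"wz": 0,"tx": 0,"ty": 0,"tz": 0.7,"hand": 0.4},
    {"wx": 0,"wy": 0,"wz": 0,"tx": 0,"ty": 0,"tz": 0.4,"hand": 0.4},
    {"wx": 0,"wy": 0,"wz": 0,"tx": 0,"ty": 0,"tz": 0.3,"hand": 0.4},
    {"wx": 0,"wy": 0,"wz": 0,"tx": 0,"ty": 0,"tz": 0.2,"hand": 0.4},
    {"wx": 0,"wy": 0,"wz": 0,"tx": 0,"ty": 0,"tz": 0.1,"hand": 0.4},
    {"wx": 0,"wy": 0,"wz": 0,"tx": 0,"ty": 0,"tz": 0.1,"hand": 0.4},
    {"wx": 0,"wy": 0,"wz": 0,"tx": 0,"ty": 0,"tz": 0,"hand": 0.4},
    {"wx": 0,"wy": 0,"wz": 0,"tx": 0,"ty": 0,"tz": 0,"hand": 0.4},
    {"wx": 0,"wy": 0,"wz": 0,"tx": 0,"ty": 0,"tz": 0,"hand": 0.4},
  ],
)

```text
clock: 21.13
position: [0.629, -0.0675, 0.0459]
ee_rot: [-2.225, -2.218, -0.0]
force: [-3.4, 1.1, 5.3]
width: 0.535
```

```bash
python3 go.py .630 -.068 .0457
```

```text
t 21.13 p [ 0.629  -0.0675  0.0459] w 0.535 F [-3.4  1.1  5.3] dq 0.001 j [-0.22  0.69  0.37  1.77 -0.34  0.75  0.32]
rot units [-0.   -0.   -0.03]
cm tool [-0.05  0.1   0.02]
```

>>> step_arm(
  plan=[
    {"wx": 0,"wy": 0,"wz": 0,"tx": 0,"ty": 0,"tz": 0,"hand": 0.6},
    {"wx": 0,"wy": 0,"wz": 0,"tx": 0,"ty": 0,"tz": 0,"hand": 0.7},
    {"wx": 0,"wy": 0,"wz": 0,"tx": 0,"ty": 0,"tz": 0,"hand": 0.8},
    {"wx": 0,"wy": 0,"wz": 0,"tx": 0,"ty": 0,"tz": 0,"hand": 0.85},
    {"wx": 0,"wy": 0,"wz": 0,"tx": 0,"ty": 0,"tz": 0,"hand": 0.85},
    {"wx": 0,"wy": 0,"wz": 0,"tx": 0,"ty": 0,"tz": -1,"hand": 0.85},
    {"wx": 0,"wy": 0,"wz": 0,"tx": 0,"ty": 0,"tz": -3,"hand": 0.85},
    {"wx": 0,"wy": 0,"wz": 0,"tx": 0,"ty": 0,"tz": -3.5,"hand": 0.85},
    {"wx": 0,"wy": 0,"wz": 0,"tx": 0,"ty": 0,"tz": -3.5,"hand": 0.85},
    {"wx": 0,"wy": 0,"wz": 0,"tx": 0,"ty": 0,"tz": -1,"hand": 0.85},
  ],
)

```text
clock: 21.97
position: [0.6316, -0.0683, 0.1714]
ee_rot: [2.222, 2.213, 0.008]
force: [0.4, -0.1, -0.5]
width: 0.852
```

>>> step_arm(
  plan=[
    {"wx": 0,"wy": 0,"wz": 0,"tx": -0.2,"ty": -2,"tz": 0,"hand": 0.65},
    {"wx": 0,"wy": 0,"wz": 0,"tx": -0.4,"ty": -3.3,"tz": 0,"hand": 0.65},
    {"wx": 0,"wy": 0,"wz": 0,"tx": -0.4,"ty": -3.3,"tz": 0,"hand": 0.65},
    {"wx": 0,"wy": 0,"wz": 0,"tx": -0.4,"ty": -3.3,"tz": 0,"hand": 0.65},
    {"wx": 0,"wy": 0,"wz": 0,"tx": -0.4,"ty": -3.3,"tz": 0,"hand": 0.65},
    {"wx": 0,"wy": 0,"wz": 0,"tx": -0.4,"ty": -3.3,"tz": 0,"hand": 0.65},
    {"wx": 0,"wy": 0,"wz": 0,"tx": 0,"ty": -1.8,"tz": 0,"hand": 0.65},
    {"wx": 0,"wy": 0,"wz": 0,"tx": 0,"ty": 0,"tz": 0,"hand": 0.65},
    {"wx": 0,"wy": 0,"wz": 0,"tx": 0,"ty": 0,"tz": 0,"hand": 0.65},
    {"wx": 0,"wy": 0,"wz": 0,"tx": 0,"ty": 0,"tz": 0,"hand": 0.65},
  ],
)

```text
clock: 22.8
position: [0.4274, -0.0888, 0.1659]
ee_rot: [2.224, 2.217, 0.002]
force: [-0.3, -0.5, 0.1]
width: 0.649
```

```bash
python3 go.py .4265 -.09 .028;python3 - <<'E'
from cell import arm
import cv2
p,d=arm.get_image("scene");cv2.imwrite("pics/g5.png",cv2.resize(p[130:290,60:360,::-1],None,fx=2.6,fy=2.6))
E
```

```text
t 22.8 p [ 0.4274 -0.0888  0.1659] w 0.649 F [-0.3 -0.5  0.1] dq 0.019 j [-0.32  0.24  0.48  2.15 -0.16  0.79  0.26]
rot units [ 0.02 -0.   -0.03]
cm tool [-0.12 -0.11 13.79]
```

View pics/g5.png

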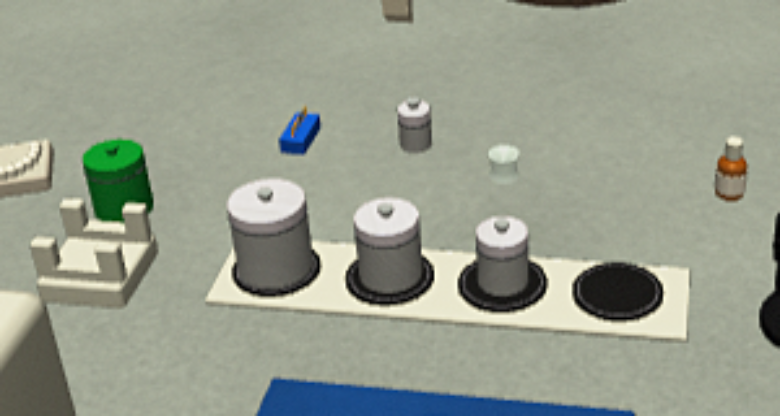

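Three pots are placed and centred. The smallest is left at (415,125).

>>> step_arm(
  plan=[
    {"wx": 0,"wy": 0,"wz": 0,"tx": -0.1,"ty": -0.1,"tz": 1,"hand": 0.65},
    {"wx": 0,"wy": 0,"wz": 0,"tx": 0,"ty": 0,"tz": 2,"hand": 0.65},
    {"wx": 0,"wy": 0,"wz": 0,"tx": 0,"ty": 0,"tz": 2,"hand": 0.65},
    {"wx": 0,"wy": 0,"wz": 0,"tx": 0,"ty": 0,"tz": 2,"hand": 0.65},
    {"wx": 0,"wy": 0,"wz": 0,"tx": 0,"ty": 0,"tz": 2,"hand": 0.65},
    {"wx": 0,"wy": 0,"wz": 0,"tx": 0,"ty": 0,"tz": 2,"hand": 0.65},
    {"wx": 0,"wy": 0,"wz": 0,"tx": 0,"ty": 0,"tz": 1.7,"hand": 0.65},
    {"wx": 0,"wy": 0,"wz": 0,"tx": 0,"ty": 0,"tz": 0.9,"hand": 0.65},
    {"wx": 0,"wy": 0,"wz": 0,"tx": 0,"ty": 0,"tz": 0,"hand": 0.65},
    {"wx": 0,"wy": 0,"wz": 0,"tx": 0,"ty": 0,"tz": 0,"hand": 0.65},
  ],
)

```text
clock: 23.68
position: [0.4255, -0.09, 0.0291]
ee_rot: [-2.225, -2.217, 0.001]
force: [0.5, 0.3, -0.6]
width: 0.648
```

```bash
python3 go.py .4265 -.09 .028
```

```text
t 23.68 p [ 0.4255 -0.09    0.0291] w 0.648 F [ 0.5  0.3 -0.6] dq 0.03 j [-0.16  0.49  0.33  2.26 -0.37  0.43  0.46]
rot units [-0.01  0.   -0.03]
cm tool [0.   0.1  0.11]
```

>>> step_arm(
  plan=[
    {"wx": 0,"wy": 0,"wz": 0,"tx": 0,"ty": 0.1,"tz": 0,"hand": 0.55},
    {"wx": 0,"wy": 0,"wz": 0,"tx": 0,"ty": 0,"tz": 0,"hand": 0.45},
    {"wx": 0,"wy": 0,"wz": 0,"tx": 0,"ty": 0,"tz": 0,"hand": 0.36},
    {"wx": 0,"wy": 0,"wz": 0,"tx": 0,"ty": 0,"tz": 0,"hand": 0.28},
    {"wx": 0,"wy": 0,"wz": 0,"tx": 0,"ty": 0,"tz": 0,"hand": 0.2},
    {"wx": 0,"wy": 0,"wz": 0,"tx": 0,"ty": 0,"tz": 0,"hand": 0.2},
    {"wx": 0,"wy": 0,"wz": 0,"tx": 0,"ty": 0,"tz": 0,"hand": 0.2},
    {"wx": 0,"wy": 0,"wz": 0,"tx": 0,"ty": 0,"tz": 0,"hand": 0.2},
    {"wx": 0,"wy": 0,"wz": 0,"tx": 0,"ty": 0,"tz": 0,"hand": 0.2},
    {"wx": 0,"wy": 0,"wz": 0,"tx": 0,"ty": 0,"tz": 0,"hand": 0.2},
  ],
  force=20,
)

```text
clock: 24.52
position: [0.4263, -0.0897, 0.0296]
ee_rot: [2.225, 2.218, 0.001]
force: [-0.4, -0.3, 6.8]
width: 0.325
```

```bash
python3 go.py .6256 .110 .16
```

```text
t 24.52 p [ 0.4263 -0.0897  0.0296] w 0.325 F [-0.4 -0.3  6.8] dq 0.001 j [-0.16  0.49  0.33  2.26 -0.37  0.44  0.46]
rot units [ 0.01 -0.   -0.03]
cm tool [ 20.04  19.88 -13.02]
```

>>> step_arm(
  plan=[
    {"wx": 0,"wy": 0,"wz": 0,"tx": 0,"ty": 0,"tz": -0.5,"hand": 0.2},
    {"wx": 0,"wy": 0,"wz": 0,"tx": 0,"ty": 0,"tz": -1.5,"hand": 0.2},
    {"wx": 0,"wy": 0,"wz": 0,"tx": 0,"ty": 0,"tz": -2,"hand": 0.2},
    {"wx": 0,"wy": 0,"wz": 0,"tx": 0,"ty": 0,"tz": -2,"hand": 0.2},
    {"wx": 0,"wy": 0,"wz": 0,"tx": 0,"ty": 0,"tz": -2,"hand": 0.2},
    {"wx": 0,"wy": 0,"wz": 0,"tx": 0,"ty": 0,"tz": -2,"hand": 0.2},
    {"wx": 0,"wy": 0,"wz": 0,"tx": 0,"ty": 0,"tz": -2,"hand": 0.2},
    {"wx": 0,"wy": 0,"wz": 0,"tx": 0,"ty": 0,"tz": -1,"hand": 0.2},
    {"wx": 0,"wy": 0,"wz": 0,"tx": 0.5,"ty": 0.5,"tz": 0,"hand": 0.2},
    {"wx": 0,"wy": 0,"wz": 0,"tx": 1.4,"ty": 1.4,"tz": 0,"hand": 0.2},
  ],
)

```text
clock: 25.35
position: [0.4441, -0.0719, 0.1596]
ee_rot: [2.228, 2.215, 0.001]
force: [-1.0, 0.1, -1.5]
width: 0.325
```

>>> step_arm(
  plan=[
    {"wx": 0,"wy": 0,"wz": 0,"tx": 2.3,"ty": 2.3,"tz": 0,"hand": 0.2},
    {"wx": 0,"wy": 0,"wz": 0,"tx": 2.4,"ty": 2.4,"tz": 0,"hand": 0.2},
    {"wx": 0,"wy": 0,"wz": 0,"tx": 2.4,"ty": 2.4,"tz": 0,"hand": 0.2},
    {"wx": 0,"wy": 0,"wz": 0,"tx": 2.4,"ty": 2.4,"tz": 0,"hand": 0.2},
    {"wx": 0,"wy": 0,"wz": 0,"tx": 2.4,"ty": 2.4,"tz": 0,"hand": 0.2},
    {"wx": 0,"wy": 0,"wz": 0,"tx": 2.4,"ty": 2.4,"tz": 0,"hand": 0.2},
    {"wx": 0,"wy": 0,"wz": 0,"tx": 2.3,"ty": 2.3,"tz": 0,"hand": 0.2},
    {"wx": 0,"wy": 0,"wz": 0,"tx": 1,"ty": 1,"tz": 0,"hand": 0.2},
    {"wx": 0,"wy": 0,"wz": 0,"tx": 0.5,"ty": 0.4,"tz": 0,"hand": 0.2},
    {"wx": 0,"wy": 0,"wz": 0,"tx": 0,"ty": 0,"tz": 0,"hand": 0.2},
  ],
)

```text
clock: 26.18
position: [0.6256, 0.1111, 0.1577]
ee_rot: [-2.222, -2.219, 0.002]
force: [-0.1, -0.6, -0.8]
width: 0.321
```

>>> step_arm(
  plan=[
    {"wx": 0,"wy": 0,"wz": 0,"tx": 0,"ty": 0,"tz": 0,"hand": 0.2},
    {"wx": 0,"wy": 0,"wz": 0,"tx": 0,"ty": 0,"tz": 1,"hand": 0.2},
    {"wx": 0,"wy": 0,"wz": 0,"tx": 0,"ty": 0,"tz": 2,"hand": 0.2},
    {"wx": 0,"wy": 0,"wz": 0,"tx": 0,"ty": 0,"tz": 2,"hand": 0.2},
    {"wx": 0,"wy": 0,"wz": 0,"tx": 0,"ty": 0,"tz": 2,"hand": 0.2},
    {"wx": 0,"wy": 0,"wz": 0,"tx": 0,"ty": 0,"tz": 2,"hand": 0.2},
    {"wx": 0,"wy": 0,"wz": 0,"tx": 0,"ty": 0,"tz": 0.5,"hand": 0.2},
    {"wx": 0,"wy": 0,"wz": 0,"tx": 0,"ty": 0,"tz": 0,"hand": 0.2},
    {"wx": 0,"wy": 0,"wz": 0,"tx": 0,"ty": 0,"tz": 0,"hand": 0.2},
    {"wx": 0,"wy": 0,"wz": 0,"tx": 0,"ty": 0,"tz": 0,"hand": 0.2},
  ],
)

```text
clock: 27.02
position: [0.6263, 0.1092, 0.0655]
ee_rot: [2.225, 2.217, 0.002]
force: [-0.2, 0.7, -0.3]
width: 0.323
```

```bash
python3 go.py .6256 .110 .0385
```

```text
t 27.02 p [0.6263 0.1092 0.0655] w 0.323 F [-0.2  0.7 -0.3] dq 0.005 j [-0.5   0.66  0.38  1.75 -0.33  0.79  0.03]
rot units [ 0.02 -0.   -0.04]
cm tool [ 0.08 -0.08  2.7 ]
```

>>> step_arm(
  plan=[
    {"wx": 0,"wy": 0,"wz": 0,"tx": 0.1,"ty": -0.1,"tz": 0.8,"hand": 0.2},
    {"wx": 0,"wy": 0,"wz": 0,"tx": 0,"ty": 0,"tz": 0.7,"hand": 0.2},
    {"wx": 0,"wy": 0,"wz": 0,"tx": 0,"ty": 0,"tz": 0.4,"hand": 0.2},
    {"wx": 0,"wy": 0,"wz": 0,"tx": 0,"ty": 0,"tz": 0.3,"hand": 0.2},
    {"wx": 0,"wy": 0,"wz": 0,"tx": 0,"ty": 0,"tz": 0.2,"hand": 0.2},
    {"wx": 0,"wy": 0,"wz": 0,"tx": 0,"ty": 0,"tz": 0.1,"hand": 0.2},
    {"wx": 0,"wy": 0,"wz": 0,"tx": 0,"ty": 0,"tz": 0.1,"hand": 0.2},
    {"wx": 0,"wy": 0,"wz": 0,"tx": 0,"ty": 0,"tz": 0,"hand": 0.2},
    {"wx": 0,"wy": 0,"wz": 0,"tx": 0,"ty": 0,"tz": 0,"hand": 0.2},
    {"wx": 0,"wy": 0,"wz": 0,"tx": 0,"ty": 0,"tz": 0,"hand": 0.2},
  ],
)

```text
clock: 27.85
position: [0.6247, 0.1105, 0.0387]
ee_rot: [-2.225, -2.218, -0.0]
force: [-2.5, -1.0, 5.8]
width: 0.32
```

```bash
python3 go.py .6256 .110 .0385
```

```text
t 27.85 p [0.6247 0.1105 0.0387] w 0.32 F [-2.5 -1.   5.8] dq 0.001 j [-0.5   0.7   0.36  1.76 -0.34  0.74  0.04]
rot units [-0.   -0.   -0.03]
cm tool [-0.05  0.09  0.02]
```

Contact is confirmed. I'll release, lift and retreat toward the base side.

>>> step_arm(
  plan=[
    {"wx": 0,"wy": 0,"wz": 0,"tx": 0,"ty": 0,"tz": 0,"hand": 0.4},
    {"wx": 0,"wy": 0,"wz": 0,"tx": 0,"ty": 0,"tz": 0,"hand": 0.5},
    {"wx": 0,"wy": 0,"wz": 0,"tx": 0,"ty": 0,"tz": 0,"hand": 0.6},
    {"wx": 0,"wy": 0,"wz": 0,"tx": 0,"ty": 0,"tz": 0,"hand": 0.65},
    {"wx": 0,"wy": 0,"wz": 0,"tx": 0,"ty": 0,"tz": 0,"hand": 0.65},
    {"wx": 0,"wy": 0,"wz": 0,"tx": 0,"ty": 0,"tz": -1,"hand": 0.65},
    {"wx": 0,"wy": 0,"wz": 0,"tx": 0,"ty": 0,"tz": -3,"hand": 0.65},
    {"wx": 0,"wy": 0,"wz": 0,"tx": 0,"ty": 0,"tz": -3.5,"hand": 0.65},
    {"wx": 0,"wy": 0,"wz": 0,"tx": 0,"ty": 0,"tz": -3.5,"hand": 0.65},
    {"wx": 0,"wy": 0,"wz": 0,"tx": 0,"ty": 0,"tz": -2,"hand": 0.65},
  ],
)

```text
clock: 28.68
position: [0.6261, 0.1103, 0.1729]
ee_rot: [2.224, 2.216, 0.006]
force: [0.5, 0.2, 0.5]
width: 0.645
```

>>> step_arm(
  plan=[
    {"wx": 0,"wy": 0,"wz": 0,"tx": 1.5,"ty": -3,"tz": 0,"hand": 0.65},
    {"wx": 0,"wy": 0,"wz": 0,"tx": 2,"ty": -3,"tz": 0,"hand": 0.65},
    {"wx": 0,"wy": 0,"wz": 0,"tx": 2,"ty": -3,"tz": 0,"hand": 0.65},
    {"wx": 0,"wy": 0,"wz": 0,"tx": 2,"ty": -3,"tz": 0,"hand": 0.65},
    {"wx": 0,"wy": 0,"wz": 0,"tx": 2,"ty": -3,"tz": 0,"hand": 0.65},
    {"wx": 0,"wy": 0,"wz": 0,"tx": 2,"ty": -3,"tz": 0,"hand": 0.65},
    {"wx": 0,"wy": 0,"wz": 0,"tx": 1,"ty": -1,"tz": 0,"hand": 0.65},
    {"wx": 0,"wy": 0,"wz": 0,"tx": 0,"ty": 0,"tz": 0,"hand": 0.65},
    {"wx": 0,"wy": 0,"wz": 0,"tx": 0,"ty": 0,"tz": 0,"hand": 0.65},
    {"wx": 0,"wy": 0,"wz": 0,"tx": 0,"ty": 0,"tz": 0,"hand": 0.65},
  ],
)

```text
clock: 29.52
position: [0.4361, 0.2356, 0.1688]
ee_rot: [2.225, 2.217, 0.002]
force: [-0.1, -0.0, -0.7]
width: 0.649
```

```bash
python3 go.py;python3 - <<'E'
from h import *
from cell import arm
out={}
for n in("scene","top"):
    p,d=arm.get_image(n); out[n]=p; np.savez(f"{n}1.npz",p=p,d=d,**arm.calibration(n))
f=np.load("top1.npz");P=cloud(f).reshape(-1,3)
for n,x,y,h in[("S",.6256,.110,.049),("M",.627,.021,.057),("L",.63,-.068,.065),("XL",.631,-.16,.073)]:
    w=P[(np.hypot(P[:,0]-x,P[:,1]-y)<.043)&(abs(P[:,2]-h)<.005)]
    c,r=cv2.minEnclosingCircle((w[:,:2]*1000).astype(np.float32));print(n,np.array(c)-[x*1000,y*1000],r,w[:,2].mean(),w[:,2].std())
im=np.vstack([cv2.resize(out["scene"][150:280,60:400,::-1],(800,300)),cv2.resize(out["top"][110:230,90:410,::-1],(800,300))]);cv2.imwrite("pics/fin.png",im)
E
```

```text
t 29.52 p [0.4361 0.2356 0.1688] w 0.649 F [-0.1 -0.  -0.7] dq 0.016 j [-0.94  0.33  0.43  2.01 -0.18  0.84 -0.41]
rot units [ 0.01 -0.   -0.04]
S [-0.14870605 -0.32803345] 14.580343246459961 0.04803566980258706 0.001521012047818012
M [0.0335083  1.06733131] 19.954578399658203 0.05616733723241779 0.0014929260476289354
L [-0.02966309  1.50841522] 24.944454193115234 0.06434595815149069 0.001552018420304685
XL [1.06634521 0.53862   ] 30.007740020751953 0.07215513192912396 0.0015330298296446687
```

View pics/fin.png

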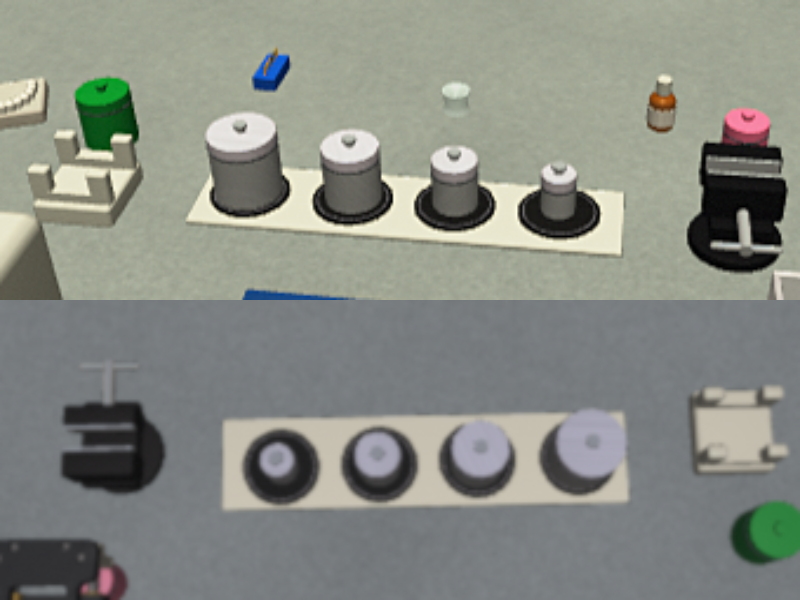

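All four pots stand within 2 mm of the mat centres, in the right order, and the robot is clear. Handing in.

```bash
python3 -c "
from cell import arm
print(arm.sign_off())"
```

```text
the job is handed in; nothing more can be done
None
```

The four steel pots are lined up on the mats, smallest next to the vice and growing to the largest at the handpiece-rest end. The job is handed in, but sign-off reports no verdict.

I gripped each pot with the jaws across the row, lowered it slowly until the wrist force showed contact, then released and backed off. It took about 30 s of the 109 s allowed.

- **Position:** in the last top-camera depth image, each lid centre was within about 1.5 mm of its mat centre; the limit is 14 mm.
- **Height:** lid heights were within about 1 mm of what is expected for a pot standing flat on a mat.
- **State of the scene:** the last pictures show all pots upright. The gripper is clear of them, and the pink and green look-alikes were left alone.
- **Failed checks:** none failed or disagreed. The only refusal was the first two move calls, rejected because some keys were missing from the rows; nothing moved, and I resent them in full.

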